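# Put the dried stirring rods away in the instrument jar

### The arm

A 6-joint arm with a two-finger parallel gripper is mounted at the origin on the work surface. World frame = base frame: x ahead of the robot, y to its left, z up, the work surface at z = 0. Lengths are in m, angles in rad, forces in N, time in s.
With the tool pointing down it reaches from about 0.25 to 0.775 m from the base axis. Payload 4 kg.
Tool frame: the origin (TCP) lies at the centre of the arm's flange, where the gripper is bolted on; the fingertips stand 199 mm ahead of it and the grasp point (between the pads) lies 180 mm ahead of it (robot.tcp_to_tips is the z of the fingertips in the tool frame, in m); z points along the fingers, y is the line along which they close (so a half turn about z gives the same grasp; the last joint's range is limited). The gripper opens to 94 mm and grips with 3 to 60 N. Pads are 16 mm wide; open, the fingers measure 119 mm over their backs; the gripper's body (75 mm by 177 mm) begins 78 mm behind the grasp point.
Start: joints at [1.038, 0.087, 1.371, -0, 1.684, -0.103], TCP at [0.229, 0.5, 0.405] pointing down, gripper open.
Joint ranges: [-3.1, 3.1], [-0.76, 2.03], [0.27, 2.55], [-1.08, 4.22], [0.17, 2.65], [-2.57, 2.57]. Speed limits (rad/s): [2.79, 2.79, 3.14, 3.14, 3.14, 3.14].

### API

Orientations are given as [roll, pitch, yaw] about the fixed x, y, z axes, in that order (R = Rz(yaw) Ry(pitch) Rx(roll)).
In Python, from bench import robot gives the robot as it stands.
- The arm moves only by the tool play_rows, never from a script. Its arguments are lists of equal length, an entry for each row: "translation": the shift along the tool's x, y, z scaled (see below), a list of three; "twist": the turn, a rotation vector about the tool's x, y, z scaled (see below), a list of three; "gripper": the opening, from -1 (shut) to 1 (fully open). A call has 1 to 8 rows; each row shifts and turns the commanded pose from where the row before left it, along the tool's axes as they then stand; what a row does not reach is not made up. The controller multiplies each number of a shift by 0.04 m and each number of a turn by 0.1 rad. A row lasts 1/10 s, in which the tool goes at most 50 mm and 8.59 degrees, less where a joint would pass 70% of its speed; a pose out of reach is approached as far as the arm can. A call with a number of a shift or a turn outside -1 to 1 is refused whole. A call with a gripper value outside its range is refused whole. The fingers move at their own pace and stop on an object; the grip force is fixed at half the most. Time passes only in rows, so rows that do not move let the fingers close. It gives the time, the measured TCP pose, the force, the opening and the grip force at its end, in the units of the state.
- robot.get_obs(): the state, without advancing time (a new reading comes with each control period).
- robot.snapshot(name): name is "scene" or "top" or "wrist"; returns the picture (384x512x3 uint8, red, green, blue); there is no depth.
- robot.camera_model(name): a dict with "camera_matrix" (3x3 intrinsics, pixels), "rvec" (rotation vector, rad) and "tvec" (3), from world to camera coordinates, as OpenCV has them. Camera axes: x right, y down, z forward; pixel columns grow to the right and rows downward; lengths in m; the calibration is good to about 2 mm. A picture is of the moment at which its call begins: read the wrist's pose just before it. camera_model takes no time and is no camera call; for the wrist camera it gives the pose at the moment of the call.
- robot.close_job(): hands the job in; it is judged then, once.
Trained networks look in the newest picture that a camera, given by its name, has taken for a name from the list of things; names that differ only in an ending like _2 or _b are one class to them, and where a whole thing is asked for, a point or a joint stands for the part that bears it (a point fixed in the world has none). Each returns a list of dicts, best first, with "score" (0 to 1); they miss things now and then, are a little off and sometimes report something else, mostly with a low value. They report only what shows in the picture. A call takes as long as a camera call. They do not tell look-alikes from the thing itself.
- robot.recognise(name, camera): "centre" ([x, y, z] in m, in world coordinates, good to about 4 mm: the middle of the surface that is visible of it).
- robot.spot_point(name, camera): "centre" ([x, y, z] in m, in world coordinates, good to about 4 mm: a listed point, or the origin of a listed thing).
The state is a dict: "time": time; "joint_positions": joint angles; "qvel": joint speeds; "joint_torque": joint torques, N m; "tool_pos": TCP position; "ee_rot": TCP orientation; "wrist_force": force on the tool from outside, world axes, zero at the start; "wrist_torque": the same for the moment, N m; "width": finger opening in m; "finger_force": force on a finger pad.
Only numpy, scipy, OpenCV 4.12 (cv2) and the standard library are available. Lean on these libraries where they do the work, as an engineer would, in place of code of your own. Each camera call takes 0.05 s, during which the arm holds its last target. There are 200 camera calls.

### The job

The two washed white stirring rods have dried, leaning out over the rim of the steel tray. Put both of them away in the tall narrow steel jar, plain round end down on the bottom of the jar and flat paddle up, and let go of them. The jar, the tray and everything else on the bench must stay standing where they are.

Things in the scene. Friction and masses are not known exactly. Their poses are not given: they have to be found in the camera images.
- rod_a: white stirring rod, 200 mm long, 50 g, balanced at mid-length. Origin: tip of the rounded plain foot; z runs up the 10 mm round shaft to the flat paddle (z 158-200 mm, 20 wide along y, 5 thick; 13 mm neck just below). At first the foot is on the tray floor and the shaft lies on the tray's +x rim at z 115, rising 19 degrees; beyond that it hangs free: shaft at z 135-150 is about 50 mm over the bench
- rod_b: the second rod, the same as rod_a in every way, lying beside it on the tray's -y side, roughly parallel, with 45 to 155 mm between the two shafts where they leave the tray
- jar: loose round steel jar, open at the top, empty at first: 120 mm tall, 56 mm outside, 52 mm inside, flaring at the mouth to 60 outside and 56 inside, floor 4 mm thick, 0.3 kg. Origin at the centre of its underside, z up. The only tall narrow metal vessel
- tray: loose shallow steel tray 170 mm (x) by 200 mm (y), 40 mm tall, floor 3 mm thick, rolled rim 8 mm thick, 0.7 kg. Origin at the centre of its underside; its x axis points, within 0.1 rad, the way the rods' paddle ends point, away from the robot
- beaker: bystander: glass beaker 84 mm across, 105 mm tall, wider than the jar; leave it empty. Origin at the centre of its underside
- bottle: bystander: capped glass reagent bottle 70 mm across, 140 mm tall. Origin at the centre of its underside
- tube_rack: bystander: white tube rack about 62 mm (x) by 114 mm (y), 62 mm tall, with three capped tubes that reach 120 mm. Origin at the centre of its underside
There are look-alikes about, which are no part of the job. Leave any blue or green look-alike of the rod_a alone. Leave any turquoise look-alike of the rod_b alone.

How it is judged:
By the outcome, as a careful person would: the job done as asked, in the order asked, and still so for the second after the job is handed in, with the robot touching nothing.
It also fails if it takes over 64 s, if anything falls off the work surface, if the arm or the gripper's body presses on something with over 40 N, if the wrist force passes 120 N, or if a joint passes its speed limit or range.

## Working session

There is one attempt and no reset: what is moved stays moved. The work goes in short steps, Python scripts to look and compute and a tool call to move; the robot and the scene stay as the last step left them, time stands still between calls to the robot, and variables do not carry over. Pictures are saved under pics/ and viewed, at most 13 in all, crops included, and the job is handed in when it is done.

Besides the shell and the picture viewer there is one more tool, called after ">>>" by a JSON object that holds its "method" and its "body", one argument or row to a line. play_rows: Moves the arm, as the interface text tells. Its arguments: {"type":"object","properties":{"translation":{"type":"array","items":{"type":"array","items":{"type":"number","minimum":-1,"maximum":1}}},"twist":{"type":"array","items":{"type":"array","items":{"type":"number","minimum":-1,"maximum":1}}},"gripper":{"type":"array","items":{"type":"number"}}},"required":["translation","twist","gripper"]}

```bash
mkdir -p pics; ls; python3 - <<'E'
from bench import robot
import cv2,numpy as np
o=robot.get_obs();print(o['time'],o['tool_pos'],o['ee_rot'],o['width'],o['wrist_force'])
for c in("top","scene"):
    im=robot.snapshot(c);cv2.imwrite(f"pics/{c}0.png",cv2.cvtColor(im,cv2.COLOR_RGB2BGR))
    m=robot.camera_model(c);R=cv2.Rodrigues(np.array(m['rvec']))[0];print(c,np.round(-R.T@np.array(m['tvec']).ravel(),3),np.round(R[2],2),np.round(m['camera_matrix'],0).tolist())
    for n in("rod_a","jar","tray","beaker","bottle","tube_rack"):
        for f in("spot_point",):
            print(c,n,[(np.round(d['centre'],3).tolist(),round(d['score'],2)) for d in getattr(robot,f)(n,c)])
E
```

```text
pics
0.0 [0.22910971 0.499876   0.40350896] [-3.13938238e+00 -1.95306221e-04  2.71181211e+00] 0.09418068830230558 [-0.01363375  0.0245025  -0.37050259]
top [ 0.283 -0.174  1.328] [ 0.12 -0.   -0.99] [[422.0, 0.0, 255.0], [0.0, 422.0, 188.0], [0.0, 0.0, 1.0]]
top rod_a [([0.446, -0.113, 0.009], 0.76), ([0.262, -0.686, 0.001], 0.67), ([0.154, -0.181, 0.003], 0.59), ([0.465, -0.188, 0.005], 0.55), ([0.39, -0.421, 0.009], 0.53), ([0.668, -0.141, 0.008], 0.51)]
top jar [([0.573, 0.274, -0.0], 0.6)]
top tray [([0.484, -0.143, -0.002], 0.81), ([0.461, -0.187, 0.004], 0.41)]
top beaker [([0.448, 0.135, 0.001], 0.98)]
top bottle [([0.727, 0.072, -0.004], 0.94)]
top tube_rack [([0.434, 0.345, -0.0], 0.94)]
scene [1.613 0.094 0.906] [-0.8  -0.17 -0.58] [[432.0, 0.0, 252.0], [0.0, 432.0, 190.0], [0.0, 0.0, 1.0]]
scene rod_a [([0.391, -0.422, 0.002], 0.68), ([0.444, -0.11, 0.002], 0.61), ([0.663, -0.139, 0.005], 0.57), ([0.268, -0.685, 0.004], 0.48), ([0.153, -0.18, 0.004], 0.44), ([0.461, -0.188, 0.008], 0.39)]
scene jar [([0.568, 0.269, -0.001], 0.87), ([0.445, 0.137, -0.002], 0.6)]
scene tray [([0.488, -0.141, -0.0], 0.93)]
scene beaker [([0.446, 0.139, -0.002], 0.85)]
scene bottle [([0.729, 0.075, -0.003], 0.96)]
scene tube_rack [([0.433, 0.345, -0.0], 0.85)]
```

```bash
python3 - <<'E'
import cv2,numpy as np
t=cv2.imread("pics/top0.png");s=cv2.imread("pics/scene0.png")
cv2.imwrite("pics/a.png",cv2.resize(t,(800,600),interpolation=cv2.INTER_CUBIC))
cv2.imwrite("pics/b.png",cv2.resize(s,(800,600),interpolation=cv2.INTER_CUBIC))
E
```

```text
(no output)
```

View pics/a.png

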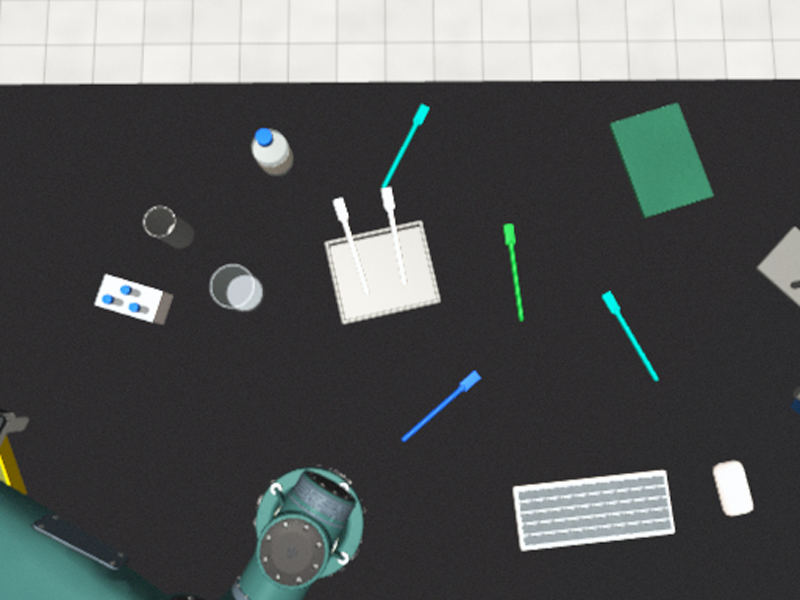

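View pics/b.png

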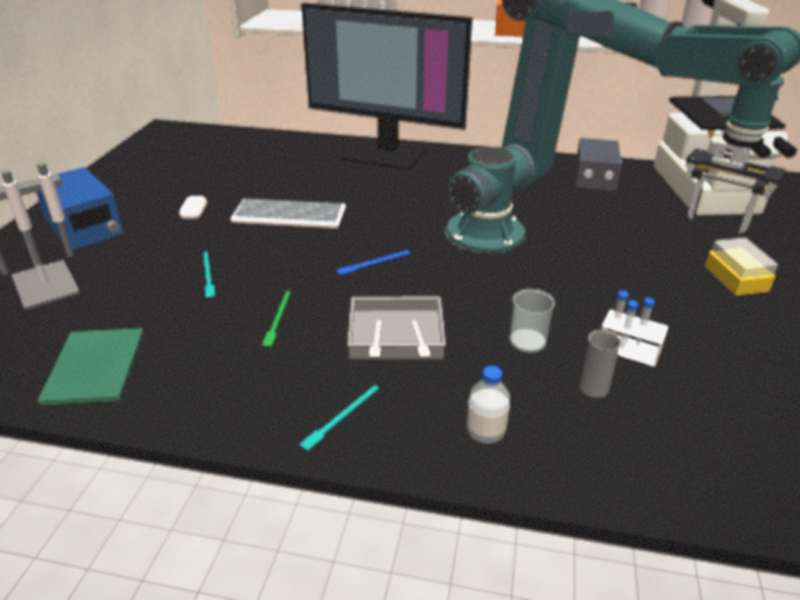

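The top view (800-px scale) shows the two white rods with paddles at (341,209) and (388,198) and feet at (367,293) and (405,284). The dark steel jar's mouth is at (159,221). The candidates:
- **White rods:** these two lie in the steel tray and fit the description. The (341,209) one is rod_a (+y side) and the (388,198) one is rod_b.
- **Coloured rods:** turquoise at (405,147) and (630,335), green at (514,270) and blue at (440,405). These are look-alikes and stay put.
- **Jar:** the tall narrow metal vessel at (170,228). The wider glass one at (236,287) is the beaker.

I'll confirm this with one enlarged crop while locating the rods.

```bash
cat > h.py <<'E'
import numpy as np,cv2
from bench import robot
from scipy.optimize import least_squares
def proj(c,P,m=None):
    m=m or robot.camera_model(c)
    return cv2.projectPoints(np.array(P,float).reshape(-1,3),np.array(m['rvec']),np.array(m['tvec']),np.array(m['camera_matrix']),None)[0].reshape(-1,2)
E
python3 - <<'E'
from h import *
t=cv2.imread("pics/top0.png");s=cv2.imread("pics/scene0.png")
L=np.array([3+5,0])
def ends(p): # foot x,y, azimuth, elev
    x,y,a,e=p; u=np.array([np.cos(a)*np.cos(e),np.sin(a)*np.cos(e),np.sin(e)])
    return np.array([x,y,.008-.005*np.sin(e)])+np.outer([0,.2],u)
pt={'a':[(367,293),(339,199)],'b':[(405,284),(386,188)]}
for k,v in pt.items():
    px=np.array(v)/1.5625
    f=lambda p:np.r_[(proj('top',ends(p))-px).ravel(),(p[3]-np.radians(19))*50]
    r=least_squares(f,[.45,-.15,.2,.33]);print(k,np.round(r.x,3),np.round(f(r.x),2),np.round(ends(r.x)@np.eye(3),3).tolist(),proj('scene',ends(r.x)).round()*1.5625)
a=cv2.resize(t[110:215,190:300],None,fx=4,fy=4,interpolation=cv2.INTER_CUBIC);b=cv2.resize(s[180:265,215:300],(420,420),interpolation=cv2.INTER_CUBIC)
j=cv2.resize(t[120:200,80:190],(360,262),interpolation=cv2.INTER_CUBIC)
W=np.zeros((600,800,3),np.uint8);W[:420,:360]=a[:,40:400];W[:420,380:800]=b
cv2.imwrite("pics/c.png",W)
E
```

```text
a [ 0.444 -0.112  0.281  0.333] [ 0.2   0.66 -0.19 -0.65  0.05] [[0.444, -0.112, 0.006], [0.626, -0.059, 0.072]] [[414.0625 321.875 ]
 [423.4375 353.125 ]]
b [ 0.462 -0.189  0.197  0.333] [ 0.14  0.68 -0.14 -0.67  0.05] [[0.462, -0.189, 0.006], [0.647, -0.152, 0.072]] [[378.125  321.875 ]
 [375.     354.6875]]
```

View pics/c.png

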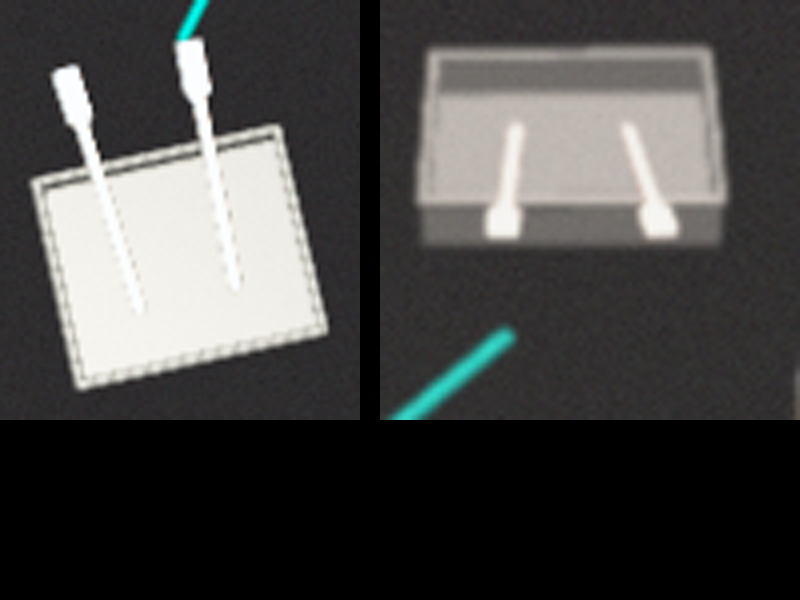

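>>> {"method": "play_rows", "body": {
  "translation": [
    [-1,-0.62,-0.2],
    [-1,-0.62,-0.2],
    [-1,-0.62,-0.2],
    [-1,-0.62,-0.2],
    [-1,-0.62,-0.2],
    [-1,-0.62,-0.2],
    [-1,-0.62,-0.2],
    [-1,-0.62,-0.2]
  ],
  "twist": [
    [0,0,0],
    [0,0,0],
    [0,0,0],
    [0,0,0],
    [0,0,0],
    [0,0,0],
    [0,0,0],
    [0,0,0]
  ],
  "gripper": [-0.1,-0.1,-0.1,-0.1,-0.1,-0.1,-0.1,-0.1]
}}

```text
time: 1.5
tool_pos: [0.4379, 0.1845, 0.4694]
ee_rot: [3.141, 0.001, 2.712]
wrist_force: [-0.5, -0.5, 0.7]
width: 0.0428
finger_force: 0.0
```

The crop confirms it: two white rods lie in the tray, and turquoise is only the separate rod on the bench. Next I turn the wrist to align with rod_a and tilt it a little.

>>> {"method": "play_rows", "body": {
  "translation": [
    [0,0,0],
    [0,0,0],
    [0,0,0],
    [0,0,0],
    [0,0,0],
    [0,0,0],
    [0,0,0],
    [0,0,0]
  ],
  "twist": [
    [0,0,-1],
    [0,0,-1],
    [0,0,-1],
    [0,0,-1],
    [0,0,-1],
    [0,0,-1],
    [0,0,-1],
    [0,1,0]
  ],
  "gripper": [-0.1,-0.1,-0.1,-0.1,-0.1,-0.1,-0.1,-0.1]
}}

```text
time: 2.3
tool_pos: [0.4366, 0.1861, 0.4696]
ee_rot: [3.141, -0.1, -2.87]
wrist_force: [0.2, -0.6, 0.1]
width: 0.0424
finger_force: 0.0
```

```bash
python3 - <<'E'
from h import *
o=robot.get_obs();print(o['time'],np.round(o['joint_positions'],4).tolist(),np.round(o['tool_pos'],4).tolist(),np.round(o['ee_rot'],4).tolist(),o['width'])
E
```

```text
2.3 [0.283, -0.0517, 1.3858, 0.0014, 1.9073, -1.5594] [0.4366, 0.1861, 0.4696] [3.1413, -0.0999, -2.8696] 0.04242402774393446
```

>>> {"method": "play_rows", "body": {
  "translation": [
    [-1,0.7,0],
    [-1,0.7,0],
    [-1,0.7,0],
    [-1,0.7,0],
    [-1,0.7,0]
  ],
  "twist": [
    [0,0,0],
    [0,1,0],
    [0,1,0],
    [0,0,0],
    [0,0,0]
  ],
  "gripper": [-0.1,-0.1,-0.1,-0.1,-0.1]
}}

```text
time: 2.8
tool_pos: [0.5895, 0.3749, 0.4281]
ee_rot: [-3.142, -0.3, -2.872]
wrist_force: [0.5, -0.3, 1.0]
width: 0.0421
finger_force: 0.0
```

```bash
python3 - <<'E'
from h import *
o=robot.get_obs();print(o['time'],np.round(o['joint_positions'],4).tolist(),np.round(o['tool_pos'],4).tolist(),np.round(o['ee_rot'],4).tolist(),o['width'])
E
```

```text
2.8 [0.4724, 0.5396, 0.7637, 0.0702, 2.1315, -1.3399] [0.5895, 0.3749, 0.4281] [-3.1415, -0.3001, -2.8716] 0.04214515340578108
```

My y sign was wrong, but the move was harmless and in free space. I'll fit the kinematics from the joint readings and plan from there.

```bash
cat >> h.py <<'E'
from scipy.spatial.transform import Rotation as Ro
LIM=np.array([[-3.1,3.1],[-.76,2.03],[.27,2.55],[-1.08,4.22],[.17,2.65],[-2.57,2.57]])
def fk(q,k,s4=1):
    a1,h,L2,L3,a3,d6,d=k
    R1=Ro.from_euler('z',q[0]);A=q[1]+q[2]
    p=np.array([a1+L2*np.sin(q[1])+L3*np.sin(A)+a3*np.cos(A),d,h+L2*np.cos(q[1])+L3*np.cos(A)-a3*np.sin(A)])
    R=R1*Ro.from_euler('y',A)*Ro.from_euler('z',s4*q[3])*Ro.from_euler('y',q[4])*Ro.from_euler('z',q[5]+np.pi/2)
    return R1.apply(p)+d6*R.as_matrix()[:,2],R
E
cat > fit.py <<'E'
from h import *
D=[([1.038,.087,1.371,0,1.684,-.103],[.2291,.4999,.4035],[-3.1394,0,2.7118]),
([0.283,-0.0517,1.3858,0.0014,1.9073,-1.5594],[0.4366,0.1861,0.4696],[3.1413,-0.0999,-2.8696]),
([0.4724,0.5396,0.7637,0.0702,2.1315,-1.3399],[0.5895,0.3749,0.4281],[-3.1415,-0.3001,-2.8716])]
for s in(1,-1):
    f=lambda k:np.concatenate([fk(q,k,s)[0]-p for q,p,e in D]+[.05*(k-[0,.3,.35,.35,0,.08,.05])*.01])
    r=least_squares(f,[0,.3,.35,.35,0,.08,.05]);print(s,np.round(r.x,4),np.abs(r.fun[:9]).max(),[np.round((fk(q,r.x,s)[1].inv()*Ro.from_euler('xyz',e)).magnitude(),4) for q,p,e in D])
E
python3 fit.py
```

```text
1 [-0.0079  0.152   0.4493  0.5077  0.102   0.1518  0.0566] 0.00011923749679187967 [np.float64(0.0018), np.float64(0.0001), np.float64(0.0001)]
-1 [-0.0383 -0.4025  0.3655  0.5826 -0.2261 -0.1516  0.0566] 0.0001791846288927701 [np.float64(0.0018), np.float64(0.0029), np.float64(0.1403)]
```

```bash
cat >> h.py <<'E'
K=np.array([-0.0079,0.152,0.4493,0.5077,0.102,0.1518,0.0566])
def ik(p,R,q0=None):
    best=None
    S=[q0] if q0 is not None else [[np.arctan2(p[1],p[0]),x,y,w,z,v] for x in(0.,.8) for y in(1.,2.) for w in(0,1.5,3.1) for z in(.8,1.8) for v in(-1.5,0,1.5)]
    for s in S:
        f=lambda q:np.r_[(fk(q,K)[0]-p)*5,(fk(q,K)[1].inv()*R).as_rotvec()]
        r=least_squares(f,np.clip(s,LIM[:,0]+.02,LIM[:,1]-.02),bounds=LIM.T,max_nfev=60)
        if best is None or r.cost<best.cost: best=r
        if best.cost<1e-7: break
    return best.x,np.sqrt(2*best.cost)
def grasp_R(psi,a): return Ro.from_euler('xyz',[np.pi,0,psi-np.pi])*Ro.from_euler('y',a)
def rodR(psi,a,phi,lean,side=0.,el=np.radians(19)):
    """tool R with rod heading phi, leaning 'lean' forward and 'side' to the left of vertical"""
    b=np.pi/2-el-lean
    return Ro.from_euler('z',phi)*Ro.from_euler('x',-side)*Ro.from_euler('y',-b)*Ro.from_euler('z',-psi)*grasp_R(psi,a)
def rodu(phi,lean,side=0.): return (Ro.from_euler('z',phi)*Ro.from_euler('x',-side)).apply([np.sin(lean),0,np.cos(lean)])
E
python3 - <<'E'
from h import *
c=np.array([.571,.271,0])
for a in(.2,.35,.5):
  for lean in(.0,.15,.25):
    for phi in(-.6,0.,.45,1.2):
      R=rodR(.281,a,phi,lean);u=rodu(phi,lean)
      g=c+[0,0,.01]+.142*u-np.array([u[0],u[1],0])*.06
      p=g-.18*R.as_matrix()[:,2]
      q,e=ik(p,R);print(a,lean,phi,round(e,4),np.round(q,2),np.round(p,3),np.round(R.as_matrix()[:,2],2))
E
```

```text
0.2 0.0 -0.6 0.0207 [ 0.81  0.24  1.67 -1.08  1.26  0.21] [0.443 0.359 0.243] [ 0.71 -0.49 -0.51]
0.2 0.0 0.0 0.0333 [ 0.61 -0.09  2.02 -1.08  0.57 -0.21] [0.416 0.271 0.243] [ 0.86  0.   -0.51]
0.2 0.0 0.45 0.0 [ 0.27 -0.21  2.13  0.7   0.24 -2.34] [0.431 0.204 0.243] [ 0.78  0.37 -0.51]
0.2 0.0 1.2 0.2662 [-0.14  0.11  1.92  1.33  1.16  2.57] [0.515 0.126 0.243] [ 0.31  0.8  -0.51]
0.2 0.15 -0.6 0.0 [ 0.74  0.21  1.63 -0.93  1.22  0.07] [0.466 0.343 0.264] [ 0.64 -0.44 -0.63]
0.2 0.15 0.0 0.0 [ 0.56 -0.07  1.92 -0.78  0.63 -0.52] [0.443 0.271 0.264] [ 0.78  0.   -0.63]
0.2 0.15 0.45 0.0 [ 0.29 -0.16  2.    0.3   0.43 -1.94] [0.456 0.216 0.264] [ 0.7   0.34 -0.63]
0.2 0.15 1.2 0.3967 [-0.08  0.09  1.89  1.27  1.07  2.57] [0.525 0.152 0.264] [ 0.28  0.72 -0.63]
0.2 0.25 -0.6 0.0 [ 0.68  0.2   1.6  -0.81  1.21 -0.04] [0.482 0.332 0.274] [ 0.59 -0.4  -0.7 ]
0.2 0.25 0.0 0.0 [ 0.52 -0.04  1.85 -0.58  0.7  -0.72] [0.464 0.271 0.274] [ 0.71  0.   -0.7 ]
0.2 0.25 0.45 0.0 [ 0.3  -0.11  1.92  0.2   0.56 -1.84] [0.474 0.224 0.274] [ 0.64  0.31 -0.7 ]
0.2 0.25 1.2 0.333 [ 0.12  0.05  1.7   0.
[... 1665 characters left out ...]
0.3  ] [ 0.46 -0.31 -0.83]
0.5 0.15 0.0 0.0 [ 0.48 -0.    1.72 -0.33  0.92 -0.96] [0.483 0.271 0.3  ] [ 0.56  0.   -0.83]
0.5 0.15 0.45 0.0 [ 0.32 -0.05  1.77  0.1   0.84 -1.75] [0.492 0.233 0.3  ] [ 0.5   0.24 -0.83]
0.5 0.15 1.2 0.1884 [ 0.15  0.08  1.61  0.43  1.18 -2.57] [0.539 0.189 0.3  ] [ 0.2   0.52 -0.83]
0.5 0.25 -0.6 0.0 [ 0.55  0.19  1.48 -0.46  1.29 -0.33] [0.518 0.307 0.306] [ 0.39 -0.27 -0.88]
0.5 0.25 0.0 0.0 [ 0.45  0.06  1.63 -0.24  1.02 -1.04] [0.507 0.271 0.306] [ 0.47  0.   -0.88]
0.5 0.25 0.45 0.0 [ 0.33  0.02  1.67  0.07  0.97 -1.72] [0.513 0.243 0.306] [ 0.42  0.2  -0.88]
0.5 0.25 1.2 0.1088 [ 0.19  0.12  1.55  0.38  1.22 -2.57] [0.548 0.211 0.306] [ 0.17  0.44 -0.88]
```

```bash
cat >> h.py <<'E'
def plan(wps):
    """wps: (p,R,n) list; prints rows in tool axes, scaled"""
    o=robot.get_obs();p=np.array(o['tool_pos']);R=Ro.from_euler('xyz',o['ee_rot'])
    q=np.array(o['joint_positions']);print('t',o['time'],'q',np.round(q,2))
    for P,T,n in wps:
        P=np.array(P);rv=(R.inv()*T).as_rotvec()/n;dp=(P-p)/n
        tr=[];tw=[]
        for i in range(n):
            r=np.round(R.inv().apply(dp)/.04,2);w=np.round(rv/.1,2);tr.append((r+0.).tolist());tw.append((w+0.).tolist())
            p=p+R.apply(r*.04);R=R*Ro.from_rotvec(w*.1);q,e=ik(p,R,q)
            if e>.003: print('IK!',i,e)
        print('n',n,'max',np.abs(tr).max(),np.abs(tw).max(),'q',np.round(q,2));print(tr if np.ptp(tr,axis=0).max()>.011 else tr[0]);print(tw if np.ptp(tw,axis=0).max()>.011 else tw[0])
ROD={'a':(np.array([.444,-.112,.006]),.281),'b':(np.array([.462,-.189,.006]),.197)}
EL=np.radians(19)
def gpose(k,a=.35,s=.142,up=0.,depth=.185):
    f,psi=ROD[k];g=f+s*np.array([np.cos(EL)*np.cos(psi),np.cos(EL)*np.sin(psi),np.sin(EL)])
    R=grasp_R(psi,a);return g-depth*R.as_matrix()[:,2]+[0,0,up],R
E
python3 - <<'E'
from h import *
p,R=gpose('a',up=.12);print(p)
plan([(p,R,14)])
E
```

```text
[ 0.63394567 -0.05717459  0.34601463]
t 2.8 q [ 0.47  0.54  0.76  0.07  2.13 -1.34]
n 14 max 0.76 0.04 q [-0.14  0.41  1.11 -0.15  1.95 -2.03]
[0.08, -0.76, 0.18]
[0.0, 0.04, -0.01]
```

>>> {"method": "play_rows", "body": {
  "translation": [
    [0.08,-0.76,0.16],
    [0.08,-0.76,0.16],
    [0.08,-0.76,0.16],
    [0.08,-0.76,0.16],
    [0.08,-0.76,0.16],
    [0.08,-0.76,0.16],
    [0.08,-0.76,0.16]
  ],
  "twist": [
    [0,0.04,0],
    [0,0.04,0],
    [0,0.04,0],
    [0,0.04,0],
    [0,0.04,0],
    [0,0.04,0],
    [0,0.04,0]
  ],
  "gripper": [-0.1,-0.1,-0.1,-0.1,-0.1,-0.1,-0.1]
}}

```text
time: 3.5
tool_pos: [0.6113, 0.1577, 0.3931]
ee_rot: [3.142, -0.328, -2.871]
wrist_force: [-0.2, 0.1, -0.1]
width: 0.0421
finger_force: 0.0
```

>>> {"method": "play_rows", "body": {
  "translation": [
    [0.08,-0.76,0.16],
    [0.08,-0.76,0.16],
    [0.08,-0.76,0.16],
    [0.08,-0.76,0.16],
    [0.08,-0.76,0.16],
    [0.08,-0.76,0.16],
    [0.08,-0.76,0.16],
    [0,0,0]
  ],
  "twist": [
    [0,0.04,0],
    [0,0.04,0],
    [0,0.04,0],
    [0,0.04,0],
    [0,0.04,0],
    [0,0.04,0],
    [0,0.04,0],
    [0,0,0]
  ],
  "gripper": [-0.1,-0.1,-0.1,-0.1,-0.1,-0.1,-0.1,-0.1]
}}

```text
time: 4.3
tool_pos: [0.6334, -0.0594, 0.3572]
ee_rot: [-3.141, -0.358, -2.876]
wrist_force: [0.8, 0.3, -0.1]
width: 0.0422
finger_force: 0.0
```

```bash
python3 - <<'E'
from h import *
o=robot.get_obs();print(np.round(o['joint_positions'],4).tolist(),np.round(o['tool_pos'],4).tolist(),np.round(o['ee_rot'],4).tolist())
print(fk(o['joint_positions'],K)[0])
m=robot.camera_model('wrist');im=robot.snapshot('wrist')[:,:,::-1].copy()
Rt=Ro.from_euler('xyz',o['ee_rot'])
for k in 'ab':
    f,psi=ROD[k];u=np.array([np.cos(EL)*np.cos(psi),np.cos(EL)*np.sin(psi),np.sin(EL)])
    P=f+np.outer([.0,.11,.142,.2],u)
    for x in proj('wrist',P,m): cv2.circle(im,tuple(int(v) for v in x),3,(0,0,255),1)
    print(proj('wrist',P,m).round(1).tolist())
G=np.array(o['tool_pos'])+.18*Rt.as_matrix()[:,2];x=proj('wrist',G,m)[0];print('grasp pt',G,x)
cv2.imwrite('pics/w1.png',cv2.resize(im,(800,600)))
E
```

```text
[-0.1489, 0.4079, 1.0934, -0.154, 1.9656, -2.021] [0.6334, -0.0594, 0.3572] [-3.1409, -0.3578, -2.8764]
[ 0.63341661 -0.05951168  0.3557739 ]
[[255.1, 120.3], [256.5, 202.0], [256.9, 230.7], [257.9, 290.2]]
[[191.3, 118.2], [174.8, 199.2], [169.0, 227.7], [156.9, 286.6]]
grasp pt [ 0.57254201 -0.07609609  0.18859115] [255.10540107 233.77861216]
```

View pics/w1.png

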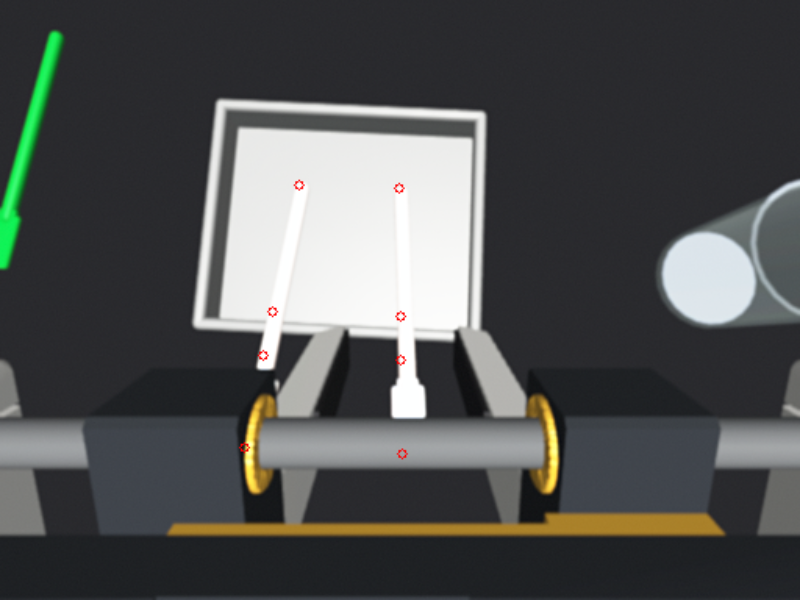

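The wrist view shows rod_a's shaft at (405,360) running between the fingers, about 2 mm towards +y of my mark. I'll correct the heading and descend.

```bash
sed -i "s/^ROD=.*/ROD={'a':(np.array([.444,-.1115,.006]),.293),'b':(np.array([.462,-.188,.006]),.209)}/" h.py; python3 - <<'E'
from h import *
p,R=gpose('a',up=.03);p2,_=gpose('a')
plan([(p,R,5),(p2,R,2)])
E
```

```text
t 4.35 q [-0.15  0.41  1.09 -0.15  1.97 -2.02]
n 5 max 0.48 0.05 q [-0.14  0.45  1.23 -0.15  1.78 -2.01]
[-0.18, 0.02, 0.47]
[0.02, -0.01, -0.05]
n 2 max 0.35 0.01 q [-0.14  0.47  1.26 -0.15  1.73 -2.  ]
[-0.13, -0.01, 0.35]
[0.0, -0.01, 0.01]
```

>>> {"method": "play_rows", "body": {
  "translation": [
    [-0.18,0.02,0.47],
    [-0.18,0.02,0.47],
    [-0.18,0.02,0.47],
    [-0.18,0.02,0.47],
    [-0.18,0.02,0.47],
    [-0.13,-0.01,0.35],
    [-0.13,-0.01,0.35],
    [0,0,0]
  ],
  "twist": [
    [0.02,-0.01,-0.05],
    [0.02,-0.01,-0.05],
    [0.02,-0.01,-0.05],
    [0.02,-0.01,-0.05],
    [0.02,-0.01,-0.05],
    [0,0,0],
    [0,0,0],
    [0,0,0]
  ],
  "gripper": [-0.1,-0.1,-0.1,-0.1,-0.1,-0.1,-0.1,-0.1]
}}

```text
time: 5.15
tool_pos: [0.6331, -0.0519, 0.2255]
ee_rot: [3.14, -0.355, -2.844]
wrist_force: [0.2, 0.1, 0.0]
width: 0.0423
finger_force: 0.0
```

```bash
python3 - <<'E'
from h import *
o=robot.get_obs();p,R=gpose('a');print(np.array(o['tool_pos'])-p,(R.inv()*Ro.from_euler('xyz',o['ee_rot'])).as_rotvec(),o['wrist_force'])
m=robot.camera_model('wrist');im=robot.snapshot('wrist')[:,:,::-1].copy()
cv2.imwrite('pics/w2.png',cv2.resize(im,(800,600)))
E
```

```text
[-0.00018674  0.00252564 -0.00048821] [ 0.0002853   0.00470568 -0.00475052] [0.18170857 0.13858444 0.00451888]
```

View pics/w2.png

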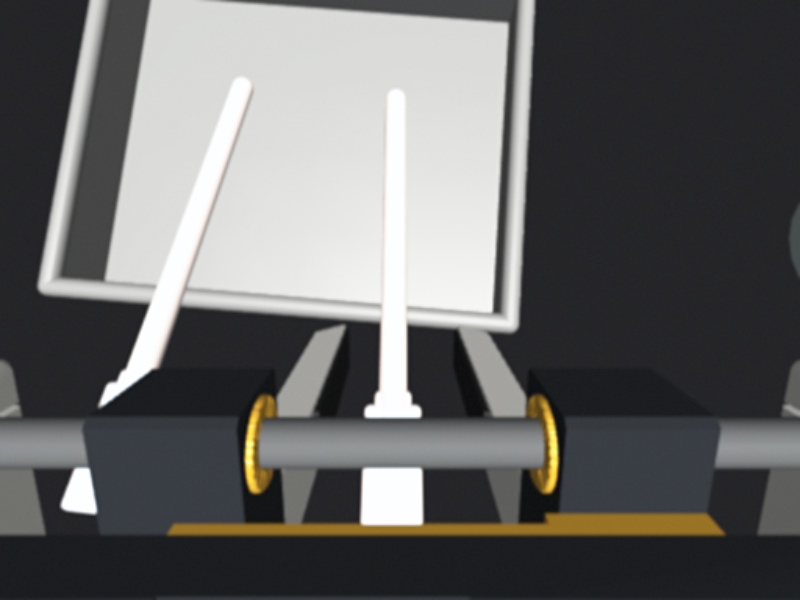

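The shaft is between the fingers at x≈393, against a finger centre of 403. The fingertips clear the rim. I'll shift 2.5 mm and close.

>>> {"method": "play_rows", "body": {
  "translation": [
    [0,-0.06,0],
    [0,0,0],
    [0,0,0],
    [0,0,0],
    [0,0,0],
    [0,0,0],
    [0,0,0]
  ],
  "twist": [
    [0,0,0],
    [0,0,0],
    [0,0,0],
    [0,0,0],
    [0,0,0],
    [0,0,0],
    [0,0,0]
  ],
  "gripper": [-0.1,-1,-1,-1,-1,-1,-1]
}}

```text
time: 5.9
tool_pos: [0.6344, -0.0547, 0.2282]
ee_rot: [-3.141, -0.351, -2.845]
wrist_force: [-0.4, -0.0, 0.9]
width: 0.0089
finger_force: 30.0
```

```bash
python3 - <<'E'
from h import *
o=robot.get_obs();print(o['width'],o['finger_force'],o['wrist_force'],fk(o['joint_positions'],K)[0]-o['tool_pos'])
p0=np.array(o['tool_pos']);R0=Ro.from_euler('xyz',o['ee_rot'])
c=np.array([.571,.271,0])
phi,lean,side=.35,.12,-.15
R=rodR(.293,.35,phi,lean,side);u=rodu(phi,lean,side);print('u',u)
# rod centre line through jar centre at mouth-ish; foot above
def at(foot): return foot+.142*u-.185*R.as_matrix()[:,2]
foot=c-np.array([u[0],u[1],0])*.075
foot_hi=foot+[0,0,.16]
print('foot',foot, 'final',at(foot+[0,0,.006]))
mid=np.array([.60,.02,.42])
plan([(p0+[0,0,.12],R0,4),(at(foot_hi),R,14)])
E
```

```text
0.00886595292509094 29.99754309654236 [-0.42328756 -0.0439913   0.88596683] [-2.98732649e-04 -1.17672961e-05 -3.24924176e-03]
u [ 0.16332789 -0.09831954  0.98166047]
foot [0.55875041 0.27837397 0.        ] final [0.46787872 0.20163082 0.2768218 ]
t 5.9 q [-0.14  0.48  1.26 -0.15  1.72 -2.01]
n 4 max 0.7 0.0 q [-0.14  0.41  1.11 -0.16  1.94 -2.04]
[0.26, 0.0, -0.7]
[0.0, 0.0, 0.0]
n 14 max 0.55 0.8 q [ 0.24 -0.24  1.71  0.24  0.92 -1.7 ]
[[0.19, 0.52, -0.09], [0.18, 0.53, -0.1], [0.17, 0.53, -0.11], [0.16, 0.53, -0.11], [0.15, 0.53, -0.12], [0.14, 0.53, -0.12], [0.13, 0.53, -0.13], [0.12, 0.54, -0.13], [0.11, 0.54, -0.14], [0.1, 0.54, -0.14], [0.08, 0.54, -0.14], [0.07, 0.54, -0.14], [0.06, 0.55, -0.14], [0.05, 0.55, -0.13]]
[-0.12, -0.8, -0.02]
```

```bash
cat >> h.py <<'E'
JAR=np.array([.571,.271,0])
def jarpose(k,phi,lean,side,z,s=.142,a=.35,off=.075,c=None):
    c=JAR if c is None else c
    R=rodR(ROD[k][1],a,phi,lean,side);u=rodu(phi,lean,side)
    foot=c-np.array([u[0],u[1],0])*off+[0,0,z]
    return foot+s*u-.185*R.as_matrix()[:,2],R
def footpath(P0,R0,P1,R1,k,s=.142,a=.35,n=14):
    _,Rg=gpose(k,a);f,psi=ROD[k]
    ut=Rg.inv().apply([np.cos(EL)*np.cos(psi),np.cos(EL)*np.sin(psi),np.sin(EL)]);rv=(R0.inv()*R1).as_rotvec()
    for i in range(0,n+1,2):
        t=i/n;R=R0*Ro.from_rotvec(rv*t);p=P0+(P1-P0)*t;print(i,np.round(p+R.apply([0,0,.185])-s*R.apply(ut),3))
E
python3 - <<'E'
from h import *
o=robot.get_obs();p0=np.array(o['tool_pos']);R0=Ro.from_euler('xyz',o['ee_rot'])
P,R=jarpose('a',.35,.12,-.15,.18)
footpath(p0+[0,0,.16],R0,P,R,'a')
plan([(p0+[0,0,.16],R0,6),(P,R,14)])
E
```

```text
0 [ 0.445 -0.113  0.168]
2 [ 0.455 -0.059  0.149]
4 [ 0.469 -0.004  0.136]
6 [0.486 0.052 0.13 ]
8 [0.504 0.109 0.131]
10 [0.523 0.166 0.14 ]
12 [0.542 0.223 0.156]
14 [0.559 0.278 0.18 ]
t 5.9 q [-0.14  0.48  1.26 -0.15  1.72 -2.01]
n 6 max 0.63 0.0 q [-0.14  0.4   1.04 -0.16  2.02 -2.05]
[0.23, 0.0, -0.63]
[0.0, 0.0, 0.0]
n 14 max 0.54 0.8 q [ 0.24 -0.25  1.68  0.23  0.96 -1.69]
[[0.18, 0.52, -0.05], [0.17, 0.53, -0.06], [0.17, 0.53, -0.07], [0.16, 0.53, -0.07], [0.15, 0.53, -0.08], [0.15, 0.53, -0.09], [0.14, 0.53, -0.09], [0.13, 0.53, -0.1], [0.12, 0.53, -0.1], [0.11, 0.54, -0.1], [0.1, 0.54, -0.1], [0.09, 0.54, -0.11], [0.08, 0.54, -0.11], [0.07, 0.54, -0.11]]
[-0.12, -0.8, -0.02]
```

>>> {"method": "play_rows", "body": {
  "translation": [
    [0.23,0,-0.63],
    [0.23,0,-0.63],
    [0.23,0,-0.63],
    [0.23,0,-0.63],
    [0.23,0,-0.63],
    [0.23,0,-0.63],
    [0,0,0]
  ],
  "twist": [
    [0,0,0],
    [0,0,0],
    [0,0,0],
    [0,0,0],
    [0,0,0],
    [0,0,0],
    [0,0,0]
  ],
  "gripper": [-1,-1,-1,-1,-1,-1,-1]
}}

```text
time: 6.6
tool_pos: [0.6346, -0.0546, 0.3939]
ee_rot: [-3.137, -0.343, -2.846]
wrist_force: [0.4, 0.7, -0.3]
width: 0.0091
finger_force: 30.0
```

>>> {"method": "play_rows", "body": {
  "translation": [
    [0.18,0.52,-0.06],
    [0.17,0.53,-0.06],
    [0.17,0.53,-0.07],
    [0.16,0.53,-0.07],
    [0.15,0.53,-0.08],
    [0.15,0.53,-0.09],
    [0.14,0.53,-0.09]
  ],
  "twist": [
    [-0.12,-0.8,-0.02],
    [-0.12,-0.8,-0.02],
    [-0.12,-0.8,-0.02],
    [-0.12,-0.8,-0.02],
    [-0.12,-0.8,-0.02],
    [-0.12,-0.8,-0.02],
    [-0.12,-0.8,-0.02]
  ],
  "gripper": [-1,-1,-1,-1,-1,-1,-1]
}}

```text
time: 7.3
tool_pos: [0.5505, 0.0744, 0.4182]
ee_rot: [3.055, 0.209, -2.855]
wrist_force: [-0.2, 0.0, 0.4]
width: 0.0089
finger_force: 30.0
```

>>> {"method": "play_rows", "body": {
  "translation": [
    [0.13,0.53,-0.1],
    [0.12,0.53,-0.1],
    [0.11,0.54,-0.1],
    [0.1,0.54,-0.1],
    [0.09,0.54,-0.11],
    [0.08,0.54,-0.11],
    [0.07,0.54,-0.11],
    [0,0,0]
  ],
  "twist": [
    [-0.12,-0.8,-0.02],
    [-0.12,-0.8,-0.02],
    [-0.12,-0.8,-0.02],
    [-0.12,-0.8,-0.02],
    [-0.12,-0.8,-0.02],
    [-0.12,-0.8,-0.02],
    [-0.12,-0.8,-0.02],
    [0,0,0]
  ],
  "gripper": [-1,-1,-1,-1,-1,-1,-1,-1]
}}

```text
time: 8.1
tool_pos: [0.4663, 0.2031, 0.4502]
ee_rot: [2.932, 0.764, -2.928]
wrist_force: [-0.4, -0.2, -0.6]
width: 0.0088
finger_force: 30.0
```

```bash
cat > chk.py <<'E'
from h import *
import sys
name=sys.argv[1]
P,R=jarpose('a',.35,.12,-.15,.18)
o=robot.get_obs();print(np.array(o['tool_pos'])-P,(R.inv()*Ro.from_euler('xyz',o['ee_rot'])).as_rotvec(),o['width'],np.round(o['joint_positions'],2))
_,Rg=gpose('a');f,psi=ROD['a'];ut=Rg.inv().apply([np.cos(EL)*np.cos(psi),np.cos(EL)*np.sin(psi),np.sin(EL)])
Rt=Ro.from_euler('xyz',o['ee_rot']);u=Rt.apply(ut);foot=np.array(o['tool_pos'])+Rt.apply([0,0,.185])-.142*u;print('foot',foot,'u',u)
th=np.linspace(0,2*np.pi,24)
ring=JAR+np.c_[.029*np.cos(th),.029*np.sin(th),0*th+.12]
W=[]
for c,(x0,y0,w,h) in{'top':(80,60,150,150),'scene':(300,90,170,170)}.items():
    im=robot.snapshot(c)[:,:,::-1].copy();s=400/w
    im=cv2.resize(im[y0:y0+h,x0:x0+w],(400,400),interpolation=cv2.INTER_CUBIC)
    for X,col in((ring,(0,255,255)),(foot+np.outer([0,.05,.1,.2],u),(0,0,255))):
        for q in proj(c,X): cv2.circle(im,tuple(int((v-v0)*s) for v,v0 in zip(q,(x0,y0))),2,col,-1)
    W.append(im)
cv2.imwrite(f'pics/{name}.png',np.hstack(W))
E
python3 chk.py j1
```

```text
[-0.00153567  0.00146172 -0.00060887] [-0.00695272 -0.00424317 -0.00637503] 0.008810485541939144 [ 0.24 -0.25  1.68  0.23  0.95 -1.69]
foot [0.55791414 0.28128945 0.18004335] u [ 0.15920626 -0.09932448  0.98223623]
```

View pics/j1.png

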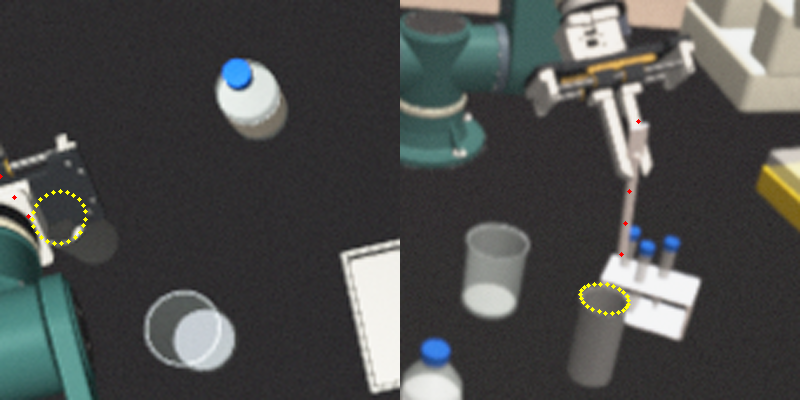

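The scene view shows the held rod following my red marks, with its foot at about (621,254). The yellow ring sits on the jar mouth at (604,298), so the prediction is good. I'll lower it.

```bash
python3 - <<'E'
from h import *
P,R=jarpose('a',.35,.12,-.15,.06);P2,_=jarpose('a',.35,.12,-.15,.009)
plan([(P,R,6),(P2,R,4)])
E
```

```text
t 8.2 q [ 0.24 -0.25  1.68  0.23  0.96 -1.69]
n 6 max 0.35 0.01 q [ 0.24 -0.2   1.87  0.27  0.72 -1.75]
[0.34, -0.07, 0.35]
[0.01, 0.0, 0.01]
n 4 max 0.23 0.01 q [ 0.24 -0.15  1.93  0.32  0.62 -1.8 ]
[0.22, -0.05, 0.23]
[0.0, 0.01, 0.0]
```

>>> {"method": "play_rows", "body": {
  "translation": [
    [0.34,-0.07,0.35],
    [0.34,-0.07,0.35],
    [0.34,-0.07,0.35],
    [0.34,-0.07,0.35],
    [0.34,-0.07,0.35],
    [0.34,-0.07,0.35],
    [0,0,0]
  ],
  "twist": [
    [0,0,0],
    [0,0,0],
    [0,0,0],
    [0,0,0],
    [0,0,0],
    [0,0,0],
    [0,0,0]
  ],
  "gripper": [-1,-1,-1,-1,-1,-1,-1]
}}

```text
time: 8.9
tool_pos: [0.468, 0.2016, 0.3282]
ee_rot: [2.935, 0.754, -2.93]
wrist_force: [0.3, 1.1, -0.5]
width: 0.0092
finger_force: 30.0
```

>>> {"method": "play_rows", "body": {
  "translation": [
    [0.22,-0.05,0.23],
    [0.22,-0.05,0.23],
    [0.22,-0.05,0.23],
    [0.22,-0.05,0.23],
    [0,0,0]
  ],
  "twist": [
    [0,0,0],
    [0,0,0],
    [0,0,0],
    [0,0,0],
    [0,0,0]
  ],
  "gripper": [-1,-1,-1,-1,-1]
}}

```text
time: 9.4
tool_pos: [0.4683, 0.2025, 0.2788]
ee_rot: [2.934, 0.759, -2.929]
wrist_force: [0.0, 0.7, -0.7]
width: 0.0093
finger_force: 30.0
```

```bash
python3 chk.py j2
```

```text
[ 0.00037411  0.00083548 -0.17205968] [-0.00434207 -0.00015018 -0.00437025] 0.009312383507358765 [ 0.24 -0.14  1.94  0.33  0.61 -1.83]
foot [0.55892125 0.27987987 0.00806303] u [ 0.1629639  -0.09776311  0.98177652]
```

View pics/j2.png

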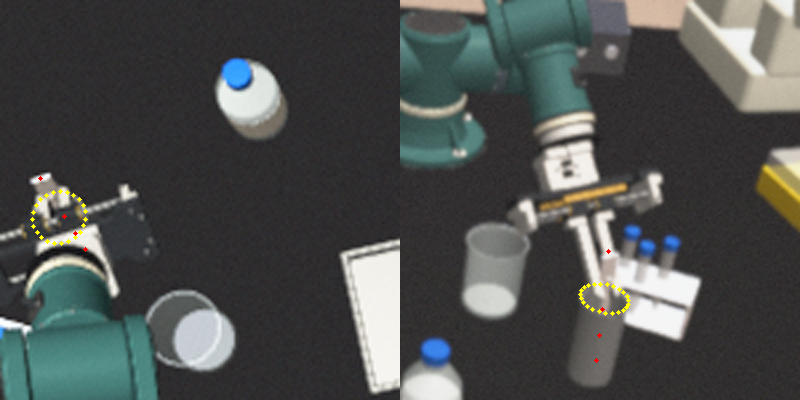

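The rod is down in the jar with its shaft through the mouth at (604,298), and there's no contact force. I'll release and back out along the tool axis.

>>> {"method": "play_rows", "body": {
  "translation": [
    [0,0,0],
    [0,0,0],
    [0,0,0],
    [0,0,-0.3],
    [0,0,-0.5],
    [0,0,-0.8],
    [0,0,-0.8],
    [0,0,-0.8]
  ],
  "twist": [
    [0,0,0],
    [0,0,0],
    [0,0,0],
    [0,0,0],
    [0,0,0],
    [0,0,0],
    [0,0,0],
    [0,0,0]
  ],
  "gripper": [-0.1,-0.1,-0.1,-0.1,-0.1,-0.1,-0.1,-0.1]
}}

```text
time: 10.3
tool_pos: [0.3885, 0.1581, 0.3739]
ee_rot: [2.934, 0.766, -2.93]
wrist_force: [-0.5, -0.1, 0.4]
width: 0.0422
finger_force: 0.0
```

```bash
python3 chk.py j3; python3 - <<'E'
from h import *
p,R=gpose('b',up=.12)
p1=np.array([.52,.05,.43])
plan([(p1,R,12),(p,R,5)])
for n in('rod_b','jar','tray'): print(n,[(np.round(d['centre'],3).tolist(),round(d['score'],2)) for d in robot.spot_point(n,'top')[:3]],[(np.round(d['centre'],3).tolist(),round(d['score'],2)) for d in robot.spot_point(n,'scene')[:3]])
E
```

```text
[-0.0794185  -0.0435455  -0.07696071] [-0.00428069 -0.00696452 -0.00566388] 0.042240764964963366 [ 0.16 -0.45  1.97  0.31  0.89 -1.81]
foot [0.48097062 0.2358886  0.10389795] u [ 0.15629718 -0.09924916  0.98271094]
t 10.4 q [ 0.16 -0.46  1.97  0.31  0.88 -1.81]
n 12 max 0.29 0.93 q [ 0.01  0.14  1.28 -0.07  2.06 -1.8 ]
[[-0.23, -0.29, 0.02], [-0.24, -0.28, 0.0], [-0.24, -0.28, -0.02], [-0.24, -0.28, -0.04], [-0.24, -0.28, -0.05], [-0.24, -0.28, -0.07], [-0.23, -0.28, -0.09], [-0.22, -0.28, -0.11], [-0.22, -0.27, -0.12], [-0.21, -0.27, -0.14], [-0.2, -0.27, -0.15], [-0.18, -0.28, -0.17]]
[0.15, 0.93, 0.1]
n 5 max 1.11 0.01 q [-0.27  0.49  1.   -0.17  1.96 -2.09]
[-0.57, -1.11, 0.24]
[0.01, 0.01, 0.0]
rod_b [([0.388, -0.42, 0.005], 0.78), ([0.461, -0.186, 0.006], 0.68), ([0.262, -0.688, -0.001], 0.64)] [([0.663, -0.139, 0.006], 0.61), ([0.152, -0.178, 0.006], 0.6), ([0.389, -0.421, 0.003], 0.59)]
jar [] [([0.572, 0.271, -0.0], 0.8)]
tray [] [([0.489, -0.137, 0.001], 0.86)]
```

View pics/j3.png

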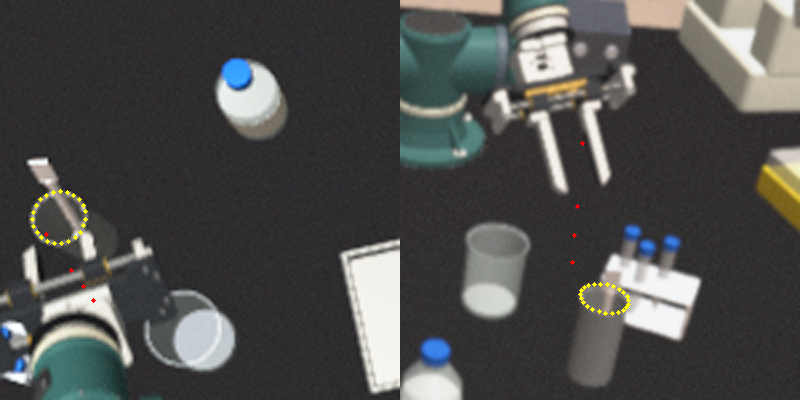

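rod_a now leans in the jar, with its paddle above the rim at (40,168) in the top view. The jar is still standing. Next is rod_b.

>>> {"method": "play_rows", "body": {
  "translation": [
    [-0.23,-0.29,0.02],
    [-0.24,-0.28,0],
    [-0.24,-0.28,-0.02],
    [-0.24,-0.28,-0.04],
    [-0.24,-0.28,-0.05],
    [-0.24,-0.28,-0.07],
    [-0.23,-0.28,-0.09]
  ],
  "twist": [
    [0.15,0.93,0.1],
    [0.15,0.93,0.1],
    [0.15,0.93,0.1],
    [0.15,0.93,0.1],
    [0.15,0.93,0.1],
    [0.15,0.93,0.1],
    [0.15,0.93,0.1]
  ],
  "gripper": [-0.1,-0.1,-0.1,-0.1,-0.1,-0.1,-0.1]
}}

```text
time: 11.4
tool_pos: [0.4682, 0.0955, 0.4007]
ee_rot: [3.055, 0.105, -2.902]
wrist_force: [0.6, 0.3, -0.5]
width: 0.042
finger_force: 0.0
```

>>> {"method": "play_rows", "body": {
  "translation": [
    [-0.22,-0.28,-0.11],
    [-0.22,-0.27,-0.12],
    [-0.21,-0.27,-0.14],
    [-0.2,-0.27,-0.15],
    [-0.18,-0.28,-0.17],
    [0,0,0]
  ],
  "twist": [
    [0.15,0.93,0.1],
    [0.15,0.93,0.1],
    [0.15,0.93,0.1],
    [0.15,0.93,0.1],
    [0.15,0.93,0.1],
    [0,0,0]
  ],
  "gripper": [-0.1,-0.1,-0.1,-0.1,-0.1,-0.1]
}}

```text
time: 12.0
tool_pos: [0.5244, 0.0506, 0.4209]
ee_rot: [3.135, -0.36, -2.93]
wrist_force: [1.1, -0.0, -1.2]
width: 0.0425
finger_force: 0.0
```

```bash
python3 - <<'E'
from h import *
p,R=gpose('b',up=.08);plan([(p,R,7)])
# lean of rod a in jar from top picture
f=lambda v:(proj('top',[v[0],v[1],.195])[0]-[94.3,120.7])
r=least_squares(f,[.6,.25]);print('paddle tip a',r.x, r.x-JAR[:2])
E
```

```text
t 12.0 q [ 0.01  0.15  1.29 -0.07  2.06 -1.8 ]
n 7 max 0.79 0.01 q [-0.27  0.5   1.06 -0.17  1.89 -2.08]
[-0.43, -0.79, 0.27]
[0.01, -0.01, 0.0]
paddle tip a [0.61204986 0.26730114] [ 0.04104986 -0.00369886]
```

>>> {"method": "play_rows", "body": {
  "translation": [
    [-0.43,-0.79,0.27],
    [-0.43,-0.79,0.27],
    [-0.43,-0.79,0.27],
    [-0.43,-0.79,0.27],
    [-0.43,-0.79,0.27],
    [-0.43,-0.79,0.27],
    [-0.43,-0.79,0.27],
    [0,0,0]
  ],
  "twist": [
    [0,0,0],
    [0,0,0],
    [0,0,0],
    [0,0,0],
    [0,0,0],
    [0,0,0],
    [0,0,0],
    [0,0,0]
  ],
  "gripper": [-0.1,-0.1,-0.1,-0.1,-0.1,-0.1,-0.1,-0.1]
}}

```text
time: 12.8
tool_pos: [0.6533, -0.1494, 0.3034]
ee_rot: [3.132, -0.36, -2.932]
wrist_force: [-0.2, 1.1, -0.7]
width: 0.0422
finger_force: 0.0
```

```bash
python3 - <<'E'
from h import *
o=robot.get_obs()
p,R=gpose('b');p1,_=gpose('b',up=.03);print(np.array(o['tool_pos'])-p)
m=robot.camera_model('wrist');im=robot.snapshot('wrist')[:,:,::-1].copy()
f,psi=ROD['b'];u=np.array([np.cos(EL)*np.cos(psi),np.cos(EL)*np.sin(psi),np.sin(EL)])
for x in proj('wrist',f+np.outer([.0,.11,.142,.2],u),m): cv2.circle(im,tuple(int(v) for v in x),3,(0,0,255),1)
cv2.imwrite('pics/w3.png',cv2.resize(im,(800,600)))
plan([(p1,R,4),(p,R,3)])
E
```

```text
[-0.00211363 -0.00242559  0.07739752]
t 12.85 q [-0.27  0.5   1.06 -0.16  1.9  -2.08]
n 4 max 0.28 0.02 q [-0.27  0.53  1.12 -0.16  1.81 -2.06]
[-0.12, 0.0, 0.28]
[0.02, -0.02, 0.0]
n 3 max 0.24 0.01 q [-0.27  0.55  1.15 -0.16  1.75 -2.05]
[-0.09, 0.0, 0.24]
[0.0, 0.0, 0.01]
```

View pics/w3.png

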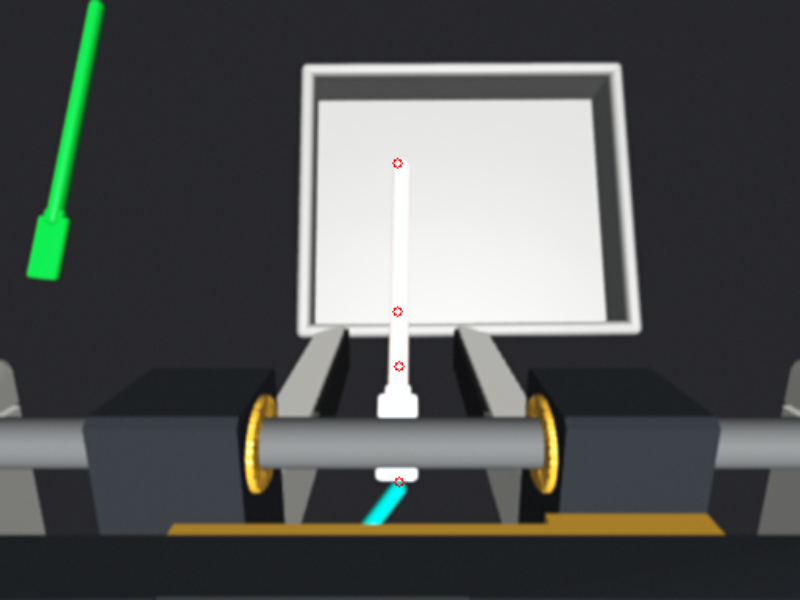

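rod_b's shaft at (399,366) matches my mark, and the tray hasn't moved. Descend and close.

>>> {"method": "play_rows", "body": {
  "translation": [
    [-0.12,0,0.28],
    [-0.12,0,0.28],
    [-0.12,0,0.28],
    [-0.12,0,0.28],
    [-0.09,0,0.24],
    [-0.09,0,0.24],
    [-0.09,0,0.24],
    [0,0,0]
  ],
  "twist": [
    [0.02,-0.02,0],
    [0.02,-0.02,0],
    [0.02,-0.02,0],
    [0.02,-0.02,0],
    [0,0,0],
    [0,0,0],
    [0,0,0],
    [0,0,0]
  ],
  "gripper": [-0.1,-0.1,-0.1,-0.1,-0.1,-0.1,-0.1,-0.1]
}}

```text
time: 13.65
tool_pos: [0.655, -0.1459, 0.2277]
ee_rot: [3.141, -0.351, -2.929]
wrist_force: [-0.3, -0.1, 0.2]
width: 0.0422
finger_force: 0.0
```

```bash
python3 - <<'E'
from h import *
p,R=gpose('b')
for i in range(3):
    o=robot.get_obs();print(R.inv().apply(np.array(o['tool_pos'])-p));robot.snapshot('wrist')
E
```

```text
[ 0.00069659  0.00113469 -0.0015207 ]
[ 0.0009255   0.00093494 -0.00267197]
[ 0.00105722  0.00081573 -0.00362419]
```

>>> {"method": "play_rows", "body": {
  "translation": [
    [0,-0.02,0.06],
    [0,0,0],
    [0,0,0],
    [0,0,0],
    [0,0,0],
    [0,0,0],
    [0,0,0]
  ],
  "twist": [
    [0,0,0],
    [0,0,0],
    [0,0,0],
    [0,0,0],
    [0,0,0],
    [0,0,0],
    [0,0,0]
  ],
  "gripper": [-0.1,-1,-1,-1,-1,-1,-1]
}}

```text
time: 14.5
tool_pos: [0.6549, -0.147, 0.2278]
ee_rot: [-3.14, -0.348, -2.93]
wrist_force: [-1.1, -0.0, 0.2]
width: 0.0092
finger_force: 30.0
```

>>> {"method": "play_rows", "body": {
  "translation": [
    [0.23,0,-0.63],
    [0.23,0,-0.63],
    [0.23,0,-0.63],
    [0.23,0,-0.63],
    [0.23,0,-0.63],
    [0.23,0,-0.63],
    [0.23,0,-0.63],
    [0,0,0]
  ],
  "twist": [
    [0,0,0],
    [0,0,0],
    [0,0,0],
    [0,0,0],
    [0,0,0],
    [0,0,0],
    [0,0,0],
    [0,0,0]
  ],
  "gripper": [-1,-1,-1,-1,-1,-1,-1,-1]
}}

```text
time: 15.3
tool_pos: [0.6542, -0.1467, 0.4207]
ee_rot: [-3.136, -0.34, -2.932]
wrist_force: [-0.2, -0.5, 0.2]
width: 0.009
finger_force: 30.0
```

```bash
cat >> h.py <<'E'
def bpose(foot,phi,lean,side):
    R=rodR(ROD['b'][1],.35,phi,lean,side);u=rodu(phi,lean,side);return np.array(foot)+.142*u-.185*R.as_matrix()[:,2],R,u
E
python3 - <<'E'
from h import *
o=robot.get_obs();p0=np.array(o['tool_pos']);R0=Ro.from_euler('xyz',o['ee_rot'])
phi,lean,side=.5,.03,-.06
for side in(-.06,.06): print(side,bpose([0,0,0],phi,lean,side)[2])
side=.06 if bpose([0,0,0],phi,lean,.06)[2][1]>bpose([0,0,0],phi,lean,-.06)[2][1] else -.06
foot=JAR+[-.004,.012,.225]
P,R,u=bpose(foot,phi,lean,side);print('u',u,P)
footpath(p0,R0,P,R,'b',n=18)
plan([(P,R,18)])
P2,_,_=bpose(JAR+[-.004,.012,.009],phi,lean,side);q,e=ik(P2,R);print('final q',np.round(q,2),e,P2,R.as_matrix()[:,2])
E
```

```text
-0.06 [ 0.05505887 -0.03821908  0.99775138]
0.06 [-0.00241181  0.0669803   0.99775138]
u [-0.00241181  0.0669803   0.99775138] [0.44023295 0.23170029 0.48727862]
0 [ 0.463 -0.189  0.199]
2 [ 0.471 -0.143  0.182]
4 [ 0.481 -0.095  0.17 ]
6 [ 0.493 -0.045  0.162]
8 [0.506 0.007 0.16 ]
10 [0.52  0.06  0.162]
12 [0.533 0.114 0.17 ]
14 [0.546 0.17  0.183]
16 [0.558 0.226 0.202]
18 [0.567 0.283 0.225]
t 15.3 q [-0.27  0.47  0.88 -0.18  2.09 -2.12]
n 18 max 0.6 0.67 q [ 0.35 -0.3   1.66  0.09  0.91 -1.77]
[[0.2, 0.58, -0.03], [0.19, 0.58, -0.04], [0.18, 0.58, -0.05], [0.16, 0.59, -0.07], [0.15, 0.59, -0.08], [0.13, 0.59, -0.08], [0.12, 0.59, -0.09], [0.1, 0.59, -0.1], [0.08, 0.6, -0.1], [0.07, 0.6, -0.11], [0.05, 0.6, -0.11], [0.03, 0.6, -0.11], [0.01, 0.6, -0.11], [-0.01, 0.6, -0.11], [-0.02, 0.6, -0.11], [-0.04, 0.6, -0.11], [-0.06, 0.6, -0.11], [-0.08, 0.6, -0.1]]
[-0.01, -0.67, -0.17]
final q [ 0.35 -0.18  2.    0.17  0.47 -1.87] 1.0240453382145001e-15 [0.44023295 0.23170029 0.27127862] [ 0.68337608  0.32870765 -0.65188068]
```

>>> {"method": "play_rows", "body": {
  "translation": [
    [0.2,0.58,-0.03],
    [0.19,0.58,-0.04],
    [0.18,0.58,-0.05],
    [0.16,0.59,-0.07],
    [0.15,0.59,-0.08],
    [0.13,0.59,-0.08]
  ],
  "twist": [
    [-0.01,-0.67,-0.17],
    [-0.01,-0.67,-0.17],
    [-0.01,-0.67,-0.17],
    [-0.01,-0.67,-0.17],
    [-0.01,-0.67,-0.17],
    [-0.01,-0.67,-0.17]
  ],
  "gripper": [-1,-1,-1,-1,-1,-1]
}}

```text
time: 15.9
tool_pos: [0.5824, -0.0195, 0.4366]
ee_rot: [3.121, 0.056, -2.831]
wrist_force: [1.0, 0.4, -1.0]
width: 0.0091
finger_force: 30.0
```

>>> {"method": "play_rows", "body": {
  "translation": [
    [0.12,0.59,-0.09],
    [0.1,0.59,-0.1],
    [0.08,0.6,-0.1],
    [0.07,0.6,-0.11],
    [0.05,0.6,-0.11],
    [0.03,0.6,-0.11]
  ],
  "twist": [
    [-0.01,-0.67,-0.17],
    [-0.01,-0.67,-0.17],
    [-0.01,-0.67,-0.17],
    [-0.01,-0.67,-0.17],
    [-0.01,-0.67,-0.17],
    [-0.01,-0.67,-0.17]
  ],
  "gripper": [-1,-1,-1,-1,-1,-1]
}}

```text
time: 16.5
tool_pos: [0.5109, 0.1064, 0.4594]
ee_rot: [3.141, 0.459, -2.73]
wrist_force: [-0.8, -0.6, -0.6]
width: 0.0094
finger_force: 30.0
```

>>> {"method": "play_rows", "body": {
  "translation": [
    [0.01,0.6,-0.11],
    [-0.01,0.6,-0.11],
    [-0.02,0.6,-0.11],
    [-0.04,0.6,-0.11],
    [-0.06,0.6,-0.11],
    [-0.08,0.6,-0.1],
    [0,0,0]
  ],
  "twist": [
    [-0.01,-0.67,-0.17],
    [-0.01,-0.67,-0.17],
    [-0.01,-0.67,-0.17],
    [-0.01,-0.67,-0.17],
    [-0.01,-0.67,-0.17],
    [-0.01,-0.67,-0.17],
    [0,0,0]
  ],
  "gripper": [-1,-1,-1,-1,-1,-1,-1]
}}

```text
time: 17.2
tool_pos: [0.4391, 0.2336, 0.4828]
ee_rot: [-3.054, 0.855, -2.577]
wrist_force: [0.0, -0.2, -1.2]
width: 0.009
finger_force: 30.0
```

```bash
sed -i "s/^P,R=jarpose.*/P,R,_=bpose(JAR+[-.004,.012,.225],.5,.03,.06)/; s/gpose('a')/gpose('b')/; s/ROD\['a'\]/ROD['b']/; s/robot.snapshot(c)/robot.snapshot(c)/" chk.py
cat >> chk.py <<'E'
im=robot.snapshot('wrist')[:,:,::-1].copy();m=robot.camera_model('wrist')
for X,col in((ring,(0,255,255)),(foot+np.outer([0,.05,.1],u),(0,0,255))):
    for q in proj('wrist',X,m): cv2.circle(im,tuple(int(v) for v in q),1,col,-1)
s=cv2.imread(f'pics/{name}.png')[:,400:]
cv2.imwrite(f'pics/{name}.png',np.hstack([s,cv2.resize(im[:,56:440],(400,400))]))
E
python3 chk.py j4; python3 - <<'E'
from h import *
P2,R,_=bpose(JAR+[-.004,.012,.10],.5,.03,.06);P3,_,_=bpose(JAR+[-.004,.012,.009],.5,.03,.06)
plan([(P2,R,6),(P3,R,6)])
E
```

```text
[-0.00111784  0.00191304 -0.00449863] [-0.00097597  0.00202745  0.00292642] 0.009033535319839006 [ 0.35 -0.3   1.67  0.09  0.91 -1.77]
foot [0.56513963 0.28516121 0.22019238] u [7.49371456e-04 6.54171371e-02 9.97857724e-01]
t 17.35 q [ 0.35 -0.29  1.67  0.09  0.92 -1.77]
n 6 max 0.38 0.01 q [ 0.35 -0.26  1.88  0.12  0.67 -1.81]
[0.38, 0.03, 0.33]
[0.0, -0.01, -0.01]
n 6 max 0.29 0.0 q [ 0.35 -0.18  2.    0.16  0.47 -1.86]
[0.29, 0.03, 0.24]
[0.0, 0.0, 0.0]
```

View pics/j4.png

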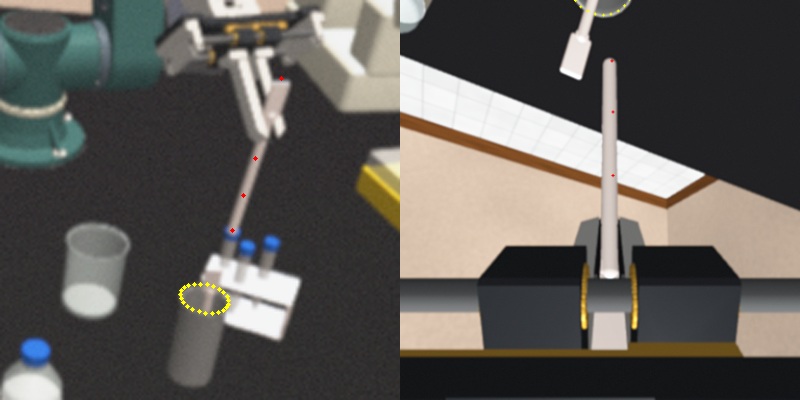

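The left panel shows rod_b held above the mouth, following my marks. The right panel (wrist) shows rod_a's paddle at (577,55), leaning forward and to the side away from rod_b at (612,65). The way is clear, so I'll lower.

>>> {"method": "play_rows", "body": {
  "translation": [
    [0.38,0.03,0.33],
    [0.38,0.03,0.33],
    [0.38,0.03,0.33],
    [0.38,0.03,0.33],
    [0.38,0.03,0.33],
    [0.38,0.03,0.33],
    [0,0,0]
  ],
  "twist": [
    [0,0,0],
    [0,0,0],
    [0,0,0],
    [0,0,0],
    [0,0,0],
    [0,0,0],
    [0,0,0]
  ],
  "gripper": [-1,-1,-1,-1,-1,-1,-1]
}}

```text
time: 18.05
tool_pos: [0.4409, 0.231, 0.3584]
ee_rot: [-3.056, 0.846, -2.584]
wrist_force: [-0.7, -0.2, -1.8]
width: 0.0092
finger_force: 30.0
```

```bash
python3 - <<'E'
from h import *
P3,R,_=bpose(JAR+[-.004,.012,.009],.5,.03,.06)
plan([(P3,R,7)]);print(robot.get_obs()['tool_pos']-P3)
E
python3 chk.py j5
```

```text
t 18.05 q [ 0.35 -0.26  1.88  0.12  0.67 -1.8 ]
n 7 max 0.24 0.02 q [ 0.35 -0.18  2.    0.17  0.47 -1.87]
[0.23, 0.02, 0.2]
[0.0, -0.02, -0.01]
[ 0.0006547  -0.00065794  0.08716472]
[ 0.0006547  -0.00065794 -0.12883528] [0.00289343 0.0112281  0.00655233] 0.009151689347333734 [ 0.35 -0.26  1.88  0.12  0.67 -1.8 ]
foot [0.56512998 0.28079176 0.09466225] u [0.00901747 0.06944183 0.99754525]
```

View pics/j5.png

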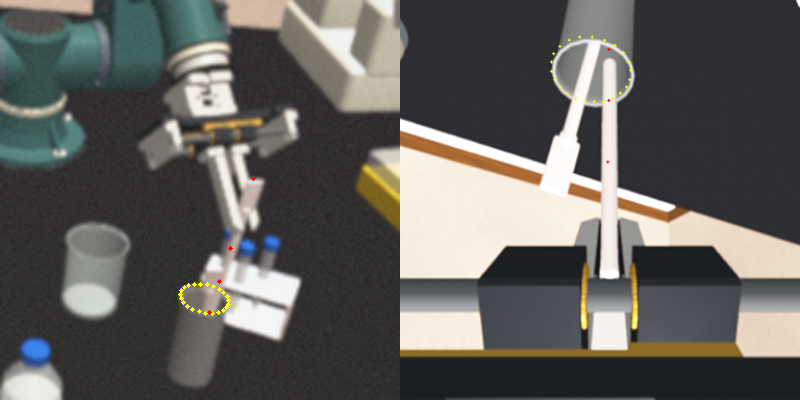

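rod_b's foot at (609,63) is inside the mouth and to the right of rod_a's shaft at (590,70). I'll carry on down.

>>> {"method": "play_rows", "body": {
  "translation": [
    [0.23,0.02,0.2],
    [0.23,0.02,0.2],
    [0.23,0.02,0.2],
    [0.23,0.02,0.2],
    [0.23,0.02,0.2],
    [0,0,0]
  ],
  "twist": [
    [0,0,0],
    [0,0,0],
    [0,0,0],
    [0,0,0],
    [0,0,0],
    [0,0,0]
  ],
  "gripper": [-1,-1,-1,-1,-1,-1]
}}

```text
time: 18.8
tool_pos: [0.4402, 0.2326, 0.299]
ee_rot: [-3.055, 0.851, -2.581]
wrist_force: [1.1, -0.5, -0.3]
width: 0.0091
finger_force: 30.0
```

>>> {"method": "play_rows", "body": {
  "translation": [
    [0.23,0.02,0.2],
    [0.23,0.02,0.2],
    [0,0,0],
    [0,0,0]
  ],
  "twist": [
    [0,0,0],
    [0,0,0],
    [0,0,0],
    [0,0,0]
  ],
  "gripper": [-1,-1,-1,-1]
}}

```text
time: 19.2
tool_pos: [0.4409, 0.233, 0.2774]
ee_rot: [-3.053, 0.856, -2.579]
wrist_force: [-1.1, 0.3, -0.3]
width: 0.0091
finger_force: 30.0
```

```bash
python3 chk.py j6; python3 - <<'E'
from h import *
print([(np.round(d['centre'],3).tolist(),round(d['score'],2)) for d in robot.spot_point('jar','scene')])
E
```

```text
[ 0.00070774  0.0013189  -0.20985695] [0.00257121 0.00167098 0.00464784] 0.009114932295078896 [ 0.35 -0.18  1.99  0.16  0.48 -1.85]
foot [0.5674202  0.28392806 0.01492817] u [5.07282556e-06 6.60295775e-02 9.97817666e-01]
[([0.571, 0.269, -0.003], 0.57)]
```

The foot is about 9 mm above the jar floor. I'll go 5 mm lower, release and retreat.

>>> {"method": "play_rows", "body": {
  "translation": [
    [0.1,0,0.08],
    [0,0,0],
    [0,0,0],
    [0,0,0],
    [0,0,0],
    [0,0,-0.3],
    [0,0,-0.6],
    [0,0,-0.8]
  ],
  "twist": [
    [0,0,0],
    [0,0,0],
    [0,0,0],
    [0,0,0],
    [0,0,0],
    [0,0,0],
    [0,0,0],
    [0,0,0]
  ],
  "gripper": [-1,-1,-0.5,-0.5,-0.5,-0.5,-0.5,-0.5]
}}

```text
time: 20.2
tool_pos: [0.3941, 0.2103, 0.3168]
ee_rot: [-3.053, 0.854, -2.58]
wrist_force: [0.9, 0.1, 0.9]
width: 0.0239
finger_force: 0.0
```

>>> {"method": "play_rows", "body": {
  "translation": [
    [0,0,-0.8],
    [0,0,-0.8],
    [0,0,-0.6],
    [0,0,0],
    [0,0,0]
  ],
  "twist": [
    [0,0,0],
    [0,0,0],
    [0,0,0],
    [0,0,0],
    [0,0,0]
  ],
  "gripper": [-0.5,-0.5,-0.5,-0.5,-0.5]
}}

```text
time: 20.7
tool_pos: [0.3342, 0.1818, 0.3751]
ee_rot: [-3.052, 0.859, -2.579]
wrist_force: [0.4, -0.4, -0.5]
width: 0.0236
finger_force: 0.0
```

```bash
python3 chk.py j7; python3 - <<'E'
from h import *
for n in("jar","tray","beaker","bottle","tube_rack"): print(n,[(np.round(d['centre'],3).tolist(),round(d['score'],2)) for d in robot.spot_point(n,'scene')[:2]])
E
```

```text
[-0.1059901  -0.04992218 -0.1121432 ] [ 0.00318126 -0.00117669  0.00453869] 0.02363460969559746 [ 0.31 -0.58  2.06  0.14  0.81 -1.84]
foot [0.46145447 0.23290665 0.11303869] u [-0.00272254  0.06508726  0.99787586]
jar [([0.571, 0.269, -0.0], 0.97)]
tray [([0.489, -0.139, -0.003], 0.73)]
beaker [([0.444, 0.138, -0.003], 0.94)]
bottle [([0.727, 0.072, -0.001], 0.76)]
tube_rack [([0.435, 0.347, -0.002], 0.95)]
```

View pics/j7.png

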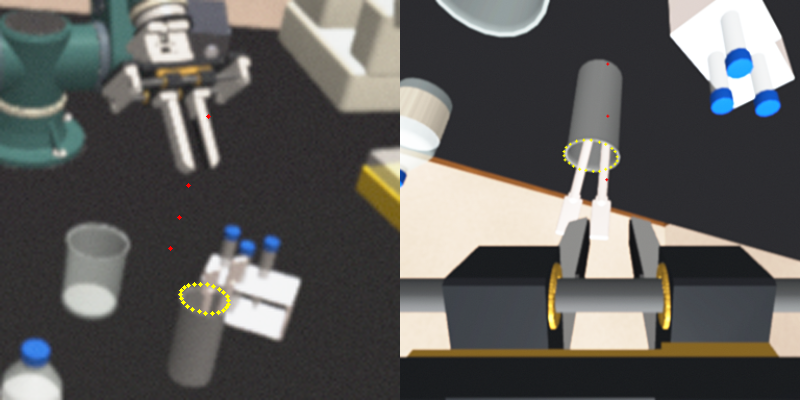

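The wrist view shows both rods in the jar with paddles up at (568,215) and (599,220). The gripper is clear, and the jar and bystanders haven't moved, so I'm handing in.

```bash
python3 -c "
from bench import robot
print(robot.close_job())"
```

```text
the job is handed in; nothing more can be done
None
```

Both white rods are in the steel jar, foot down and paddle up, and released; the last pictures show the jar, tray and bystanders where they were, and the job was handed in at about 21 s of the 64 s limit (no verdict was returned).

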